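Load the bottle carrier in reverse order

ROBOT

A 7-joint arm with a two-finger parallel gripper is mounted at the origin on a cart in front of the work surface, level with it; the furniture and walls round the work are solid. World frame = base frame: x ahead of the robot, y to its left, z up, the work surface at z = 0. Lengths are in m, angles in rad, forces in N, time in s.
With the tool pointing down it reaches from about 0.425 to 1.025 m from the base axis. Payload 9.4 kg.
Tool frame: the origin (TCP) lies at the very end of the fingers, on their centre line; the grasp point (between the pads) lies 19 mm behind it; z points along the fingers, y is the line along which they close (so a half turn about z gives the same grasp; the last joint's range is limited). The gripper opens to 93 mm and grips with 3 to 60 N. Pads are 15 mm wide; open, the fingers measure 128 mm over their backs; the gripper's body (75 mm by 188 mm) begins 65 mm behind the grasp point.
Start: joints at [1.045, 0.599, -0.003, 1.599, 0.002, 0.943, -0.08], TCP at [0.315, -0.653, 0.219] pointing down, gripper open.
Joint ranges: [-2.57, 2.57], [-0.35, 1.97], [-1.29, 1.29], [0.11, 2.56], [-1.05, 4.19], [0.11, 1.86], [-2.63, 2.63]. Speed limits (rad/s): [2.22, 2.22, 3.01, 3.01, 3.14, 3.14, 3.14].

INTERFACE

Orientations are given as a unit quaternion [x, y, z, w].
In Python, from station import status, imaging, workorder, spotter gives the robot as it stands.
- The arm moves only by the shell command python3 -m crank 'ROWS' [FORCE]. ROWS is JSON, a list of rows, each a list of 5 numbers: the shift along the tool's x, y, z in cm, then the turn about the tool's z in degrees, then the opening, from 0 (shut) to 1 (fully open). In form: [[dx, dy, dz, roll, hand], ...]. A call has 1 to 10 rows; each row shifts and turns the commanded pose from where the row before left it, along the tool's axes as they then stand; what a row does not reach is not made up. A row lasts 1/12 s, in which the tool goes at most 41.7 mm and 7.16 degrees, less where a joint would pass 70% of its speed; a pose out of reach is approached as far as the arm can. A call is refused whole if a number of a shift passes 4.17 or a number of a turn 7.16, either way. A call with a gripper value outside its range is refused whole. The fingers move at their own pace and stop on an object; FORCE is the grip in N (left out, the last holds). Time passes only in rows, so rows that do not move let the fingers close. It gives the time, the measured TCP pose, the force, the opening and the grip force at its end, in the units of the state.
- status.get_state(): the state, without advancing time (a new reading comes with each control period).
- imaging.camera(name): name is "scene" or "top" or "wrist"; returns a dict with "color" (420x560x3 uint8, red, green, blue), "K" (3x3 intrinsics, pixels), "k1" (the pictures are not rectified: a ray, as slopes to the right and down, at radius r is drawn at 1 + k1 r^2 times it, then the intrinsics apply), "origin" and "attitude" of the camera in the world; the wrist camera has in their place "tool_from_camera" (4x4, takes a point from camera to tool coordinates, whose origin is the TCP and whose axes are the flange's). Camera axes: x right, y down, z forward; pixel columns grow to the right and rows downward; lengths in m; the calibration is good to about 2 mm. A picture is of the moment at which its call begins: read the wrist's pose just before it. There is no depth.
- workorder.close_job(): hands the job in; it is judged then, once.
Trained networks look in the newest picture that a camera, given by its name, has taken for a name from the list of things; names that differ only in an ending like _2 or _b are one class to them, and where a whole thing is asked for, a point or a joint stands for the part that bears it (a point fixed in the world has none). Each returns a list of dicts, best first, with "confidence" (0 to 1); they miss things now and then, are a little off and sometimes report something else, mostly with a low value. They report only what shows in the picture. A call takes as long as a camera call. They do not tell look-alikes from the thing itself.
- spotter.silhouettes(camera, name): "region" (420x560 bool, what is visible of it) and "rect" ([centre column, centre row, width, height] in pixels, round what is visible of it).
- spotter.mark_of(camera, name): "pixel" ([column, row] in pixels: a listed point, or the origin of a listed thing).
The state is a dict: "t": time; "q": joint angles; "qvel": joint speeds; "joint_efforts": joint torques, N m; "position": TCP position; "tcp_rot": TCP orientation; "force": force on the tool from outside, world axes, zero at the start; "torque": the same for the moment, N m; "width": finger opening in m; "finger_force": force on a finger pad.
Only numpy, scipy, OpenCV 4.12 (cv2) and the standard library are available. Lean on these libraries where they do the work, as an engineer would, in place of code of your own. Each camera call takes 0.05 s, during which the arm holds its last target. There are 200 camera calls.

TASK

Move the four bottles from the coasters on the flat steel tray into the compartments of the empty white carrier, one to each, so that the row stands in reverse order: the bottle that was at the left end of the tray, as seen from the robot, goes into the compartment at the right end of the carrier, the second from the left into the second from the right, and so on. Keep the bottles upright all the time and leave them all standing on the compartment floors.

Things in the scene. Friction and masses are not known exactly. Their poses are not given: they have to be found in the camera images.
- bottle_tall: the tallest laboratory bottle: clear glass, clear-white cap, 150 mm high, body 52 mm across up to 99 mm, cap and neck 29 mm across from 100 to 150 mm above its underside, 0.17 kg. The origin is the centre of its underside, z up along the bottle. Rigid and closed; grip it by the cap from above.
- bottle_slim: the slimmest laboratory bottle: clear glass, screw cap, 120 mm high, body 44 mm across up to 79 mm, cap and neck 30 mm across from 80 to 120 mm above its underside, 0.14 kg. The origin is the centre of its underside, z up along the bottle. Rigid and closed; grip it by the cap from above.
- bottle_wide: the widest laboratory bottle: clear glass, screw cap, 136 mm high, body 60 mm across up to 89 mm, cap and neck 36 mm across from 90 to 135 mm above its underside, 0.2 kg. The origin is the centre of its underside, z up along the bottle. Rigid and closed; grip it by the cap from above.
- bottle_short: the shortest laboratory bottle: squat, labelled, 106 mm high, body 56 mm across up to 69 mm, cap and neck 36 mm across from 70 to 105 mm above its underside, 0.16 kg. The origin is the centre of its underside, z up along the bottle. Rigid and closed; grip it by the cap from above.
- flat_tray: flat dark steel tray, 94 x 348 mm, 8 mm lip, fixed to the bench, turned at most 25 degrees; at the start the four bottles stand on it in a row along its y axis, on round coasters at y = +129, +43, -43, -129 mm in its frame (+y is the left end seen from the robot). Origin: centre of its underside, z up.
- carrier: empty white plastic carrier, 94 x 348 x 22 mm (plus a 7 mm finger ledge on each end), fixed to the bench, turned at most 25 degrees; four open compartments in a row along its y axis, each 86 x 82 mm inside (walls 4 mm), centres at y = +129, +43, -43, -129 mm in its frame (+y is the left end seen from the robot). Compartment floor 6 mm above the underside. Origin: centre of its underside, z up.
- coaster_tall: grey round coaster, 80 mm across, fixed to the flat tray, on which the tall bottle stands at the start; floor 3 mm thick, raised rim 6 mm high and 74 mm across inside; it stays behind and so marks where that bottle stood. Origin: centre of its underside, which is 4 mm above the bench; z up.
- coaster_slim: grey round coaster, 80 mm across, fixed to the flat tray, on which the slim bottle stands at the start; floor 3 mm thick, raised rim 6 mm high and 74 mm across inside; it stays behind and so marks where that bottle stood. Origin: centre of its underside, which is 4 mm above the bench; z up.
- coaster_wide: grey round coaster, 80 mm across, fixed to the flat tray, on which the wide bottle stands at the start; floor 3 mm thick, raised rim 6 mm high and 74 mm across inside; it stays behind and so marks where that bottle stood. Origin: centre of its underside, which is 4 mm above the bench; z up.
- coaster_short: grey round coaster, 80 mm across, fixed to the flat tray, on which the short bottle stands at the start; floor 3 mm thick, raised rim 6 mm high and 74 mm across inside; it stays behind and so marks where that bottle stood. Origin: centre of its underside, which is 4 mm above the bench; z up.
Things that resemble listed ones, but are neither listed nor needed, are in the scene too. Leave any green look-alike of the bottle_slim alone.

How it is judged:
At the end, for the whole second after the job is handed in: Each bottle stands upright (within 4.5 degrees) and at rest on the floor (within 4 mm) of the compartment that mirrors its first place in the row, its axis within 20 mm of the compartment's centre along and across the carrier (((y of coaster_tall in the frame of flat_tray between 0.109 and 0.149 m and y of bottle_tall in the frame of carrier between -0.149 and -0.109 m) or (y of coaster_tall in the frame of flat_tray between 0.023 and 0.063 m and y of bottle_tall in the frame of carrier between -0.063 and -0.023 m) or (y of coaster_tall in the frame of flat_tray between -0.063 and -0.023 m and y of bottle_tall in the frame of carrier between 0.023 and 0.063 m) or (y of coaster_tall in the frame of flat_tray between -0.149 and -0.109 m and y of bottle_tall in the frame of carrier between 0.109 and 0.149 m)) and x of bottle_tall in the frame of carrier between -0.02 and 0.02 m and z of bottle_tall in the frame of carrier between 0.002 and 0.01 m and angle between each of bottle_tall, bottle_slim, bottle_wide, bottle_short's own z axis and vertical below 0.08 rad and linear speed of each of bottle_tall, bottle_slim, bottle_wide, bottle_short below 0.02 m/s and ((y of coaster_slim in the frame of flat_tray between 0.109 and 0.149 m and y of bottle_slim in the frame of carrier between -0.149 and -0.109 m) or (y of coaster_slim in the frame of flat_tray between 0.023 and 0.063 m and y of bottle_slim in the frame of carrier between -0.063 and -0.023 m) or (y of coaster_slim in the frame of flat_tray between -0.063 and -0.023 m and y of bottle_slim in the frame of carrier between 0.023 and 0.063 m) or (y of coaster_slim in the frame of flat_tray between -0.149 and -0.109 m and y of bottle_slim in the frame of carrier between 0.109 and 0.149 m)) and x of bottle_slim in the frame of carrier between -0.02 and 0.02 m and z of bottle_slim in the frame of carrier between 0.002 and 0.01 m and ((y of coaster_wide in the frame of flat_tray between 0.109 and 0.149 m and y of bottle_wide in the frame of carrier between -0.149 and -0.109 m) or (y of coaster_wide in the frame of flat_tray between 0.023 and 0.063 m and y of bottle_wide in the frame of carrier between -0.063 and -0.023 m) or (y of coaster_wide in the frame of flat_tray between -0.063 and -0.023 m and y of bottle_wide in the frame of carrier between 0.023 and 0.063 m) or (y of coaster_wide in the frame of flat_tray between -0.149 and -0.109 m and y of bottle_wide in the frame of carrier between 0.109 and 0.149 m)) and x of bottle_wide in the frame of carrier between -0.02 and 0.02 m and z of bottle_wide in the frame of carrier between 0.002 and 0.01 m and ((y of coaster_short in the frame of flat_tray between 0.109 and 0.149 m and y of bottle_short in the frame of carrier between -0.149 and -0.109 m) or (y of coaster_short in the frame of flat_tray between 0.023 and 0.063 m and y of bottle_short in the frame of carrier between -0.063 and -0.023 m) or (y of coaster_short in the frame of flat_tray between -0.063 and -0.023 m and y of bottle_short in the frame of carrier between 0.023 and 0.063 m) or (y of coaster_short in the frame of flat_tray between -0.149 and -0.109 m and y of bottle_short in the frame of carrier between 0.109 and 0.149 m)) and x of bottle_short in the frame of carrier between -0.02 and 0.02 m and z of bottle_short in the frame of carrier between 0.002 and 0.01 m); the robot touches nothing.
It fails at once if the tall bottle is tipped more than 35 degrees (angle between bottle_tall's own z axis and vertical above 0.61 rad).
It fails at once if the slim bottle is tipped more than 35 degrees (angle between bottle_slim's own z axis and vertical above 0.61 rad).
It fails at once if the wide bottle is tipped more than 35 degrees (angle between bottle_wide's own z axis and vertical above 0.61 rad).
It fails at once if the short bottle is tipped more than 35 degrees (angle between bottle_short's own z axis and vertical above 0.61 rad).
It also fails if it takes over 115 s, if anything falls off the work surface, if the arm or the gripper's body presses on something with over 40 N, if the wrist force passes 120 N, or if a joint passes its speed limit or range.

## Working session

There is one attempt and no reset: what is moved stays moved. The work goes in short steps, Python scripts to look and compute and a shell command to move; the robot and the scene stay as the last step left them, time stands still between calls to the robot, and variables do not carry over. Pictures are saved under pics/ and viewed, at most 14 in all, crops included, and the job is handed in when it is done.

```bash
ls; mkdir -p pics; cat > h.py <<'E'
import numpy as np, cv2
from station import status, imaging, workorder, spotter
from scipy.spatial.transform import Rotation as R
def cam(n):
    s=status.get_state(); c=imaging.camera(n)
    if n=="wrist":
        T=np.eye(4);T[:3,:3]=R.from_quat(s["tcp_rot"]).as_matrix();T[:3,3]=s["position"]
        M=T@np.array(c["tool_from_camera"]); c["o"]=M[:3,3]; c["R"]=M[:3,:3]
    else:
        c["o"]=np.array(c["origin"]); a=np.array(c["attitude"]); c["R"]=a if a.shape==(3,3) else R.from_quat(a).as_matrix()
    return c
def ray(c,px):
    K=np.array(c["K"]); p=cv2.undistortPoints(np.array([[px]],float),K,np.array([c["k1"],0,0,0.]))[0,0]
    # exact: drawn = u*(1+k1 r^2) same as opencv
    d=c["R"]@np.array([p[0],p[1],1]); return c["o"],d/np.linalg.norm(d)
def atz(c,px,z):
    o,d=ray(c,px); return o+d*(z-o[2])/d[2]
def tri(rs):
    A=sum(np.eye(3)-np.outer(d,d) for o,d in rs); b=sum((np.eye(3)-np.outer(d,d))@o for o,d in rs)
    return np.linalg.solve(A,b)
def proj(c,P):
    v=c["R"].T@(np.array(P)-c["o"]); u=v[:2]/v[2]; u=u*(1+c["k1"]*(u@u)); K=np.array(c["K"]); return K[:2,:2]@u+K[:2,2]
def save(c,f): cv2.imwrite(f,c["color"][...,::-1])
E
python3 - <<'E'
from h import *
np.set_printoptions(precision=3,suppress=True)
C={}
for n in("top","scene"):
    c=C[n]=cam(n); save(c,f"pics/{n}0.png"); print(n,c["o"],c["k1"],c["K"][0][0])
    for t in["bottle_tall","bottle_slim","bottle_wide","bottle_short","flat_tray","carrier","coaster_tall","coaster_slim","coaster_wide","coaster_short"]:
        for m in spotter.mark_of(n,t)[:3]:
            if m["confidence"]>.3: print(n,t,np.array(m["pixel"]),round(m["confidence"],2),atz(c,m["pixel"],.007)[:2])
s=status.get_state();print(s["t"],s["position"],R.from_quat(s["tcp_rot"]).as_matrix(),s["width"])
E
```

```text
pics
top [0.348 0.023 1.294] 0.026847076187656756 449.63977121041825
top bottle_tall [261.4 190.3] 0.85 [0.543 0.096]
top bottle_slim [136.6 234.6] 0.86 [0.421 0.456]
top bottle_slim [179.9 227.7] 0.68 [0.439 0.332]
top bottle_wide [233.9 200.3] 0.79 [0.516 0.176]
top bottle_short [206.8 211.7] 0.66 [0.484 0.254]
top flat_tray [219.  209.2] 0.88 [0.49  0.219]
top carrier [373.9 183.2] 0.66 [ 0.558 -0.229]
top coaster_tall [258.9 193.3] 0.5 [0.535 0.103]
top coaster_slim [179.7 227.7] 0.76 [0.439 0.332]
top coaster_wide [238.5 205.7] 0.56 [0.5   0.162]
top coaster_short [208.2 216. ] 0.5 [0.471 0.25 ]
scene [-0.307 -0.543  0.52 ] -0.013326304379092659 397.3781079562297
scene bottle_tall [274.2 215.6] 0.87 [0.534 0.1  ]
scene bottle_tall [223.  210.4] 0.69 [0.478 0.253]
scene bottle_slim [192.2 207.9] 0.67 [0.439 0.347]
scene bottle_wide [248.7 215.1] 0.85 [0.496 0.166]
scene bottle_short [226.6 208. ] 0.93 [0.497 0.256]
scene flat_tray [230.5 215.6] 0.73 [0.463 0.209]
scene carrier [385.8 245. ] 0.87 [ 0.552 -0.241]
scene coaster_tall [276.6 218.1] 0.6 [0.525 0.084]
scene coaster_slim [196.3 211.7] 0.69 [0.426 0.316]
scene coaster_slim [277.8 215.2] 0.6 [0.542 0.093]
scene coaster_wide [245. 214.] 0.65 [0.495 0.18 ]
scene coaster_wide [197.  209.5] 0.32 [0.439 0.326]
scene coaster_short [224.2 208.6] 0.65 [0.49  0.259]
scene coaster_short [224.9 209.5] 0.44 [0.486 0.253]
1.1 [ 0.315 -0.653  0.219] [[ 0.901  0.434 -0.   ]
 [ 0.434 -0.901 -0.   ]
 [-0.     0.    -1.   ]] 0.09333786315379748
```

View pics/top0.png

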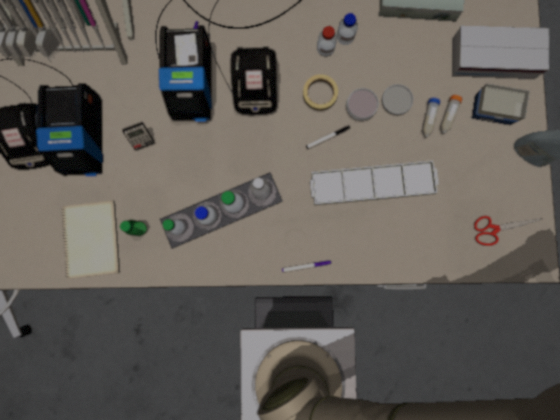

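View pics/scene0.png

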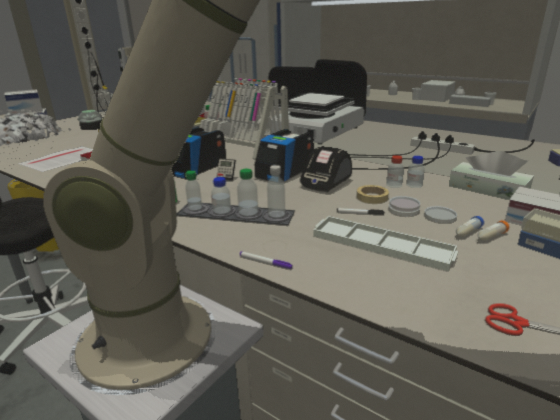

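The row on the tray, left to right in the top view, is slim (green cap, 168,226), short (blue, 202,214), wide (green, 228,198), tall (white, 258,184). The green look-alike stands off the tray at (133,228). The carrier is at (312–437, 163–204). Next I'll measure positions from the masks.

```bash
python3 - <<'E'
from h import *
np.set_printoptions(precision=3,suppress=True)
Z={"bottle_tall":.15,"bottle_slim":.12,"bottle_wide":.135,"bottle_short":.105}
C={n:cam(n) for n in("top","scene")}
for n in C:
  for t,z in(("carrier",.022),("flat_tray",.010)):
    for m in spotter.silhouettes(n,t)[:1]:
      ys,xs=np.nonzero(m["region"]); 
      P=np.array([atz(C[n],(x,y),z)[:2] for x,y in zip(xs,ys)])
      (cx,cy),(w,h),a=cv2.minAreaRect(P.astype(np.float32)*1000); print(n,t,m["confidence"],cx,cy,w,h,a)
  for t in Z:
    for m in spotter.silhouettes(n,t)[:3]: print(n,t,round(m["confidence"],2),np.array(m["rect"]))
im=C["top"]["color"]
crop=im[170:260,115:300]; cv2.imwrite("pics/topc.png",cv2.resize(crop,None,fx=4.3,fy=4.3,interpolation=cv2.INTER_CUBIC)[...,::-1])
crop=C["scene"]["color"][160:225,175:300]; cv2.imwrite("pics/scc.png",cv2.resize(crop,None,fx=6,fy=6,interpolation=cv2.INTER_CUBIC)[...,::-1])
E
```

```text
top carrier 0.69 557.9735107421875 -224.71246337890625 98.09083557128906 358.0758056640625 3.9703330993652344
top flat_tray 0.74 485.91070556640625 211.92759704589844 95.74152374267578 350.216552734375 22.287586212158203
top bottle_tall 0.87 [262.6 188.2  22.5  23.8]
top bottle_slim 0.88 [171.8 224.5  24.5  15.8]
top bottle_slim 0.57 [131.8 229.   27.8  15. ]
top bottle_wide 0.98 [232.9 201.6  27.5  24.1]
top bottle_short 0.9 [207.2 213.4  25.1  25.3]
scene carrier 0.58 542.4542236328125 -226.5500030517578 129.9691925048828 362.851318359375 4.020205020904541
scene flat_tray 0.94 479.6192626953125 207.79681396484375 110.39346313476562 350.03643798828125 22.637813568115234
scene bottle_tall 0.81 [277.1 192.6  15.6  50.9]
scene bottle_tall 0.42 [384.9 243.2 139.2  51.3]
scene bottle_slim 0.59 [191.5 192.6  19.2  38.8]
scene bottle_short 0.57 [222.2 194.8  19.1  35.5]
```

View pics/topc.png

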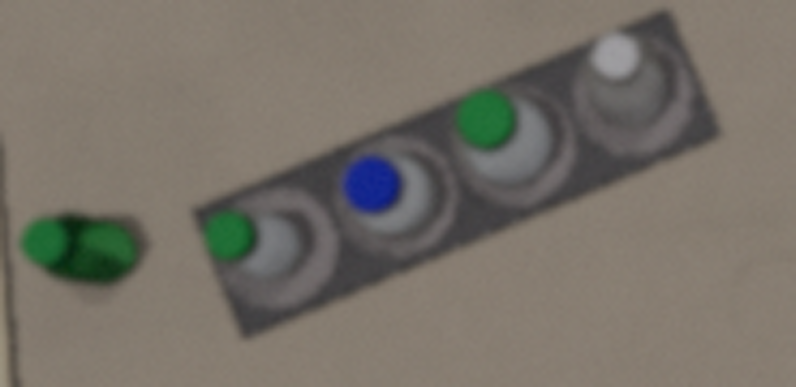

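View pics/scc.png

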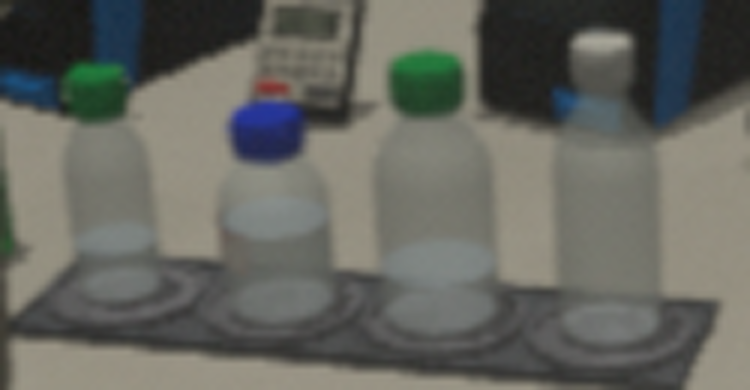

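The crops show the cap-top centres. In the top crop: slim (228,236), short (372,184), wide (487,118), tall (615,55). In the scene crop: slim (97,73), short (267,112), wide (427,64), tall (603,40). I'll triangulate these.

```bash
python3 - <<'E'
from h import *
np.set_printoptions(precision=3,suppress=True)
t=cam("top");s=cam("scene")
Z={"slim":.127,"short":.112,"wide":.143,"tall":.157}
A={"slim":(228,236),"short":(372,184),"wide":(487,118),"tall":(615,55)}
B={"slim":(97,73),"short":(267,112),"wide":(427,64),"tall":(603,40)}
th=np.radians(22.3); c0=np.array([.486,.212]); ux=np.array([np.cos(th),np.sin(th)]);uy=np.array([-np.sin(th),np.cos(th)])
for k in Z:
    a=((A[k][0]+.5)/4.3-.5+115,(A[k][1]+.5)/4.3-.5+170); b=((B[k][0]+.5)/6-.5+175,(B[k][1]+.5)/6-.5+160)
    p=atz(t,a,Z[k])[:2]
    print(k,tri([ray(t,a),ray(s,b)]),p,"tray frame",(p-c0)@ux,(p-c0)@uy)
E
```

```text
slim [0.439 0.334 0.128] [0.439 0.335] tray frame 0.0032199474956274704 0.13166885597137842
short [0.471 0.25  0.115] [0.471 0.25 ] tray frame 0.000630902971839908 0.04125289972141266
wide [0.506 0.175 0.143] [0.507 0.175] tray frame 0.005058669783725746 -0.04184778805460533
tall [0.541 0.096 0.159] [0.541 0.097] tray frame 0.007415673171758529 -0.12755444084756756
```

The triangulated cap heights agree with the text to within 3 mm, and the row sits on the tray's centreline within 8 mm. First move: rise and turn so the fingers close across the row (tool y at yaw ≈22°).

```bash
cat > go.py <<'E'
import sys
from h import *
# slots and bottles (cap positions); usage: go.py x y z
s=status.get_state(); M=R.from_quat(s["tcp_rot"]).as_matrix()
d=M.T@(np.array([float(v) for v in sys.argv[1:4]])-s["position"])*100
print("shift cm",d.round(2),"yaw",round(float(np.degrees(np.arctan2(M[1,1],M[0,1]))),2),"pos",np.round(s["position"],4),"t",s["t"],"w",s["width"],"tilt",np.degrees(np.arccos(-M[2,2])).round(2),"F",np.round(s["force"],1),"grip",s["finger_force"])
E
python3 -m crank '[[0,0,-0.8,-7.15,1],[0,0,-0.8,-7.15,1],[0,0,-0.8,-7.15,1],[0,0,-0.8,-7.15,1],[0,0,-0.8,-7.15,1],[0,0,-0.8,-7.15,1],[0,0,-0.8,-7.15,1],[0,0,-0.8,-7.15,1],[0,0,-0.8,-7.15,1],[0,0,-0.8,-7.15,1]]' 25
python3 -m crank '[[0,0,0,-7.15,1],[0,0,0,-7.15,1],[0,0,0,0,1]]'
python3 go.py .541 .097 .3
```

```text
t: 2.73
position: [0.3144, -0.6532, 0.2991]
tcp_rot: [0.659, 0.752, -0.0, -0.0]
force: [0.4, -0.1, 0.0]
width: 0.0932
finger_force: 0.0
t: 2.98
position: [0.3141, -0.6534, 0.2987]
tcp_rot: [0.561, 0.828, -0.0, 0.0]
force: [0.1, 1.1, -0.4]
width: 0.093
finger_force: 0.0
shift cm [61.24 48.94 -0.14] yaw 21.81 pos [ 0.3141 -0.6534  0.2987] t 2.9833 w 0.09303960190487227 tilt 0.0 F [ 0.1  1.1 -0.4] grip 0.0
```

```bash
python3 -m crank '[[3.06,2.45,0,0,1],[3.06,2.45,0,0,1],[3.06,2.45,0,0,1],[3.06,2.45,0,0,1],[3.06,2.45,0,0,1],[3.06,2.45,0,0,1],[3.06,2.45,0,0,1],[3.06,2.45,0,0,1],[3.06,2.45,0,0,1],[3.06,2.45,0,0,1]]' >/dev/null
python3 -m crank '[[3.06,2.45,0,0,1],[3.06,2.45,0,0,1],[3.06,2.45,0,0,1],[3.06,2.45,0,0,1],[3.06,2.45,0,0,1],[3.06,2.45,0,0,1],[3.06,2.45,0,0,1],[3.06,2.45,0,0,1],[3.06,2.45,0,0,1],[3.06,2.45,0,0,1]]' >/dev/null
python3 -m crank '[[0,0,0,0,1],[0,0,0,0,1]]'
python3 go.py .541 .097 .12
python3 - <<'E'
from h import *
c=cam("wrist"); save(c,"pics/w1.png")
for k,p in dict(tall=(.541,.097,.157),wide=(.507,.175,.143),short=(.471,.25,.112),slim=(.439,.335,.127)).items(): print(k,proj(c,p).round(1))
E
```

```text
t: 4.82
position: [0.5459, 0.0985, 0.2984]
tcp_rot: [0.562, 0.827, 0.0, -0.0]
force: [1.0, 0.5, -0.2]
width: 0.093
finger_force: 0.0
shift cm [ 0.02 -0.52 17.84] yaw 21.56 pos [0.5459 0.0985 0.2984] t 4.8167 w 0.09298488466337272 tilt 0.06 F [ 1.   0.5 -0.2] grip 0.0
tall [279.3 201.1]
wide [276.2 111.8]
short [270.7  28.1]
slim [271.  -84.2]
```

View pics/w1.png

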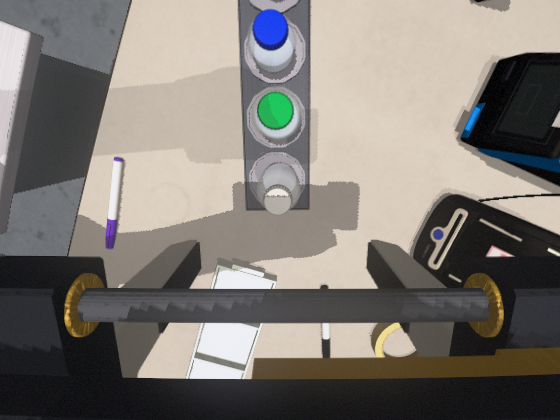

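The wrist view shows the caps at tall (278,201), wide (275,110) and short (270,28). That's within 2 px of the prediction, so I'll go down on the tall one.

```bash
python3 -m crank '[[0,-0.25,2,0,1],[0,-0.25,2.5,0,1],[0,0,2.5,0,1],[0,0,2.5,0,1],[0,0,2.5,0,1],[0,0,2.5,0,1],[0,0,2,0,1],[0,0,1.3,0,1],[0,0,0,0,1]]'
python3 -m crank '[[0,0,0,0,0],[0,0,0,0,0],[0,0,0,0,0],[0,0,0,0,0],[0,0,0,0,0],[0,0,0,0,0],[0,0,0,0,0],[0,0,0,0,0]]' 25
python3 go.py .549 -.096 .30
```

```text
t: 5.62
position: [0.5398, 0.0912, 0.1182]
tcp_rot: [0.565, 0.825, -0.002, -0.001]
force: [-0.8, -0.8, -0.9]
width: 0.0928
finger_force: 0.0
t: 6.28
position: [0.5413, 0.094, 0.1207]
tcp_rot: [0.563, 0.827, 0.0, 0.0]
force: [-0.5, -0.3, 0.5]
width: 0.0439
finger_force: 0.0
shift cm [-17.96  -6.25 -17.93] yaw 21.52 pos [0.5413 0.094  0.1207] t 6.2833 w 0.043852078862480166 tilt 0.01 F [-0.5 -0.3  0.5] grip 0.0
```

```bash
python3 -m crank '[[0,0,0,0,0],[0,0,0,0,0],[0,0,0,0,0],[0,0,0,0,0],[0,0,0,0,0]]'
python3 go.py .541 .097 .29
```

```text
t: 6.7
position: [0.5414, 0.0941, 0.1206]
tcp_rot: [0.563, 0.827, 0.0, -0.0]
force: [0.4, -0.6, 0.3]
width: 0.0288
finger_force: 25.0
shift cm [  0.29   0.07 -16.94] yaw 21.52 pos [0.5414 0.0941 0.1206] t 6.7 w 0.028810194390974896 tilt 0.0 F [ 0.4 -0.6  0.3] grip 24.99991625547409
```

```bash
python3 -m crank '[[0,0,-1,0,0],[0,0,-2,0,0],[0,0,-2.5,0,0],[-1,-0.4,-2.5,0,0],[-2,-0.7,-2,0,0],[-3,-1,0,0,0],[-3,-1,0,0,0],[-3,-1.1,0,0,0],[-3,-1.1,0,0,0],[-2,-0.7,0,0,0]]'
python3 -m crank '[[-1,-0.3,0,0,0],[0,0,0,0,0],[0,0,0,0,0]]'
python3 go.py .549 -.096 .121
python3 - <<'E'
from h import *
np.set_printoptions(precision=1,suppress=True)
c=cam("wrist"); save(c,"pics/w2.png")
th=np.radians(4)
for y in(.129,.043,-.043,-.129): print(y,proj(c,(.558-np.sin(th)*y,-.225+np.cos(th)*y,.006)))
E
```

```text
t: 7.53
position: [0.5472, -0.0897, 0.221]
tcp_rot: [0.564, 0.826, -0.001, 0.0]
force: [0.0, 0.3, -2.1]
width: 0.0282
finger_force: 25.0
t: 7.78
position: [0.5487, -0.0957, 0.2209]
tcp_rot: [0.563, 0.827, 0.0, -0.0]
force: [-0.2, 1.0, -1.5]
width: 0.0289
finger_force: 25.0
shift cm [-0.04  0.02  9.99] yaw 21.5 pos [ 0.5487 -0.0957  0.2209] t 7.7833 w 0.028879755384656532 tilt 0.05 F [-0.2  1.  -1.5] grip 24.999875128269196
0.129 [284.3 188.8]
0.043 [263.9 252.5]
-0.043 [245.5 309.9]
-0.129 [229.  361.4]
```

View pics/w2.png

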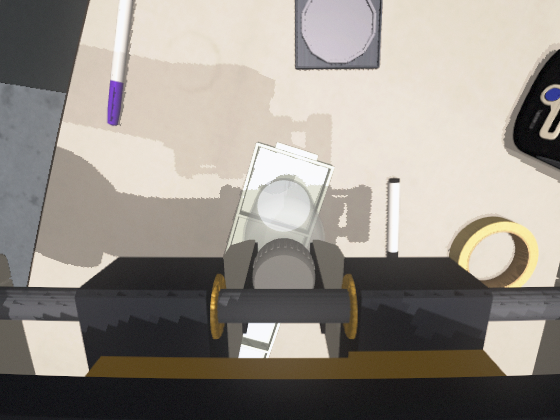

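The first compartment's corners in the picture put its centre at about (284,190), and the prediction was (284,189), so I'll lower the bottle.

```bash
python3 -m crank '[[0,0,1,0,0],[0,0,2,0,0],[0,0,2,0,0],[0,0,2,0,0],[0,0,1.5,0,0],[0,0,0.8,0,0],[0,0,0.4,0,0],[0,0,0.3,0,0],[0,0,0,0,0],[0,0,0,0,0]]'
python3 go.py .549 -.096 .1196
```

```text
t: 8.67
position: [0.5491, -0.0962, 0.1211]
tcp_rot: [0.563, 0.827, 0.0, 0.0]
force: [-0.6, -0.4, -1.6]
width: 0.0289
finger_force: 25.0
shift cm [ 0.03 -0.    0.15] yaw 21.54 pos [ 0.5491 -0.0962  0.1211] t 8.6667 w 0.028902178150666633 tilt 0.05 F [-0.6 -0.4 -1.6] grip 24.99963641166687
```

```bash
python3 -m crank '[[0,0,0.1,0,0],[0,0,0.05,0,0],[0,0,0,0,0],[0,0,0,0,1],[0,0,0,0,1],[0,0,0,0,1],[0,0,0,0,1],[0,0,0,0,1]]'
python3 -m crank '[[0,0,-0.5,0,1],[0,0,-1.5,0,1],[0,0,-2.5,0,1],[0,0,-2.5,0,1],[0,0,-2.5,0,1],[0,0,-2,0,1],[0,0,0,0,1]]'
python3 go.py .507 .175 .24
```

```text
t: 9.33
position: [0.5487, -0.0966, 0.1191]
tcp_rot: [0.563, 0.827, -0.0, 0.0]
force: [1.0, -0.5, -0.3]
width: 0.0574
finger_force: 0.0
t: 9.92
position: [0.5505, -0.0963, 0.2383]
tcp_rot: [0.563, 0.827, 0.001, 0.003]
force: [1.1, -0.4, -0.5]
width: 0.093
finger_force: 0.0
shift cm [26.84  5.9  -0.22] yaw 21.51 pos [ 0.5505 -0.0963  0.2383] t 9.9167 w 0.09300995259468674 tilt 0.33 F [ 1.1 -0.4 -0.5] grip 0.0
```

```bash
python3 -m crank '[[2,0.45,0,0,1],[3.4,0.75,0,0,1],[3.4,0.75,0,0,1],[3.4,0.75,0,0,1],[3.4,0.75,0,0,1],[3.4,0.75,0,0,1],[3.4,0.75,0,0,1],[3,0.65,0,0,1],[1.45,0.3,0,0,1],[0,0,0,0,1]]' >/dev/null
python3 -m crank '[[0,0,0,0,1]]' >/dev/null
python3 go.py .507 .175 .106
```

```text
shift cm [-0.12  0.21 12.78] yaw 21.64 pos [0.5047 0.1754 0.2338] t 10.8333 w 0.09289132178756332 tilt 0.04 F [-0.6 -0.1 -0.6] grip 0.0
```

```bash
python3 -m crank '[[0,0.2,1,0,1],[0,0,2.2,0,1],[0,0,2.5,0,1],[0,0,2.5,0,1],[0,0,2.5,0,1],[0,0,1.5,0,1],[0,0,0.6,0,1],[0,0,0,0,0],[0,0,0,0,0],[0,0,0,0,0]]'
python3 -m crank '[[0,0,0,0,0],[0,0,0,0,0],[0,0,0,0,0],[0,0,0,0,0],[0,0,0,0,0],[0,0,0,0,0],[0,0,0,0,0],[0,0,0,0,0]]'
python3 go.py .507 .175 .276
```

```text
t: 11.67
position: [0.5076, 0.1754, 0.1069]
tcp_rot: [0.563, 0.826, 0.0, 0.0]
force: [0.2, -0.3, -0.2]
width: 0.0775
finger_force: 0.0
t: 12.33
position: [0.507, 0.1757, 0.1062]
tcp_rot: [0.563, 0.827, -0.0, 0.0]
force: [-0.0, -0.3, 1.2]
width: 0.0359
finger_force: 25.0
shift cm [ -0.06  -0.02 -16.98] yaw 21.52 pos [0.507  0.1757 0.1062] t 12.3333 w 0.03589787092264417 tilt 0.0 F [-0.  -0.3  1.2] grip 25.00020056962967
```

```bash
python3 -m crank '[[0,0,-1,0,0],[0,0,-2,0,0],[0,0,-3,0,0],[0,0,-3,0,0],[0,0,-3,0,0],[0,0,-2.5,0,0],[-1.5,-0.4,-1.5,0,0],[-3,-0.75,-1,0,0],[-3.5,-0.87,0,0,0],[-3.5,-0.87,0,0,0]]'
python3 -m crank '[[-3.5,-0.87,0,0,0],[-3.5,-0.87,0,0,0],[-3.5,-0.87,0,0,0],[-3.5,-0.87,0,0,0],[-3.5,-0.87,0,0,0],[-3,-0.75,0,0,0],[-2,-0.5,0,0,0],[-1,-0.2,0,0,0],[0,0,0,0,0],[0,0,0,0,0]]'
python3 go.py .555 -.182 .1052
```

```text
t: 13.17
position: [0.5221, 0.0574, 0.2775]
tcp_rot: [0.562, 0.827, 0.0, 0.001]
force: [0.2, 0.4, -2.1]
width: 0.0354
finger_force: 25.0
t: 14.0
position: [0.5542, -0.1808, 0.2761]
tcp_rot: [0.563, 0.827, 0.0, -0.0]
force: [0.5, 1.1, -2.8]
width: 0.0353
finger_force: 25.0
shift cm [-0.16  0.03 17.09] yaw 21.53 pos [ 0.5542 -0.1808  0.2761] t 14.0 w 0.03525468882813216 tilt 0.06 F [ 0.5  1.1 -2.8] grip 24.999199211597443
```

```bash
python3 -m crank '[[-0.15,0,1,0,0],[0,0,2.5,0,0],[0,0,3,0,0],[0,0,3,0,0],[0,0,3,0,0],[0,0,2.2,0,0],[0,0,1.2,0,0],[0,0,0.6,0,0],[0,0,0.3,0,0],[0,0,0.15,0,0]]'
python3 -m crank '[[0,0,0.1,0,0],[0,0,0.05,0,0],[0,0,0,0,0],[0,0,0,0,1],[0,0,0,0,1],[0,0,0,0,1],[0,0,0,0,1],[0,0,0,0,1]]'
python3 -m crank '[[0,0,-0.5,0,1],[0,0,-1.5,0,1],[0,0,-2.5,0,1],[0,0,-2.5,0,1],[0,0,-2.5,0,1],[0,0,-2.5,0,1],[0,0,-1.5,0,1],[0,0,0,0,1],[0,0,0,0,1]]'
python3 go.py .471 .25 .24
```

```text
t: 14.83
position: [0.5556, -0.1826, 0.1071]
tcp_rot: [0.562, 0.827, 0.0, 0.0]
force: [0.4, -1.1, -1.6]
width: 0.0358
finger_force: 25.0
t: 15.5
position: [0.5552, -0.1833, 0.1053]
tcp_rot: [0.563, 0.827, 0.0, 0.0]
force: [0.2, 0.5, -0.0]
width: 0.0645
finger_force: 0.0
t: 16.25
position: [0.5553, -0.1834, 0.241]
tcp_rot: [0.563, 0.827, 0.0, 0.001]
force: [0.1, 0.2, -0.6]
width: 0.0929
finger_force: 0.0
shift cm [43.41  8.04  0.05] yaw 21.5 pos [ 0.5553 -0.1834  0.241 ] t 16.25 w 0.0928892686353858 tilt 0.11 F [ 0.1  0.2 -0.6] grip 0.0
```

```bash
python3 -m crank '[[2,0.35,0,0,1],[3.8,0.7,0,0,1],[3.8,0.7,0,0,1],[3.8,0.7,0,0,1],[3.8,0.7,0,0,1],[3.8,0.7,0,0,1],[3.8,0.7,0,0,1],[3.8,0.7,0,0,1],[3.8,0.7,0,0,1],[3.8,0.7,0,0,1]]' >/dev/null
python3 -m crank '[[3.8,0.7,0,0,1],[2.4,0.5,0,0,1],[1,0.2,0,0,1],[0,0,0,0,1],[0,0,0,0,1]]' >/dev/null
python3 go.py .471 .25 .084
python3 - <<'E'
from h import *
np.set_printoptions(precision=1,suppress=True)
c=cam("wrist"); save(c,"pics/w3.png")
for k,p in dict(short=(.471,.25,.112),slim=(.439,.335,.127)).items(): print(k,proj(c,p))
E
```

```text
shift cm [ 0.09  0.11 15.52] yaw 21.54 pos [0.4705 0.249  0.2392] t 17.5 w 0.0927028091972499 tilt 0.12 F [1.4 0.7 0.6] grip 0.0
short [285.7 203.7]
slim [287.8 100.8]
```

View pics/w3.png

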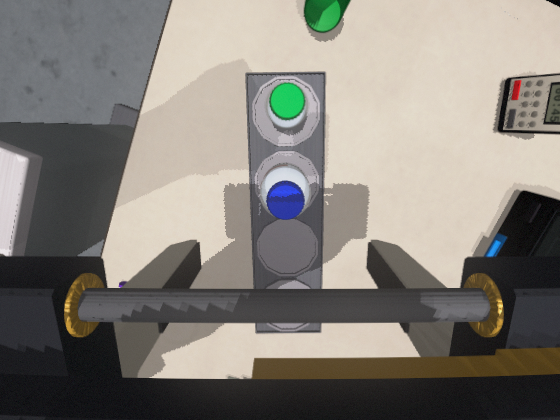

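The blue cap is at (286,200) and the slim green cap at (287,101), both close to prediction. Going down on the short bottle.

```bash
python3 -m crank '[[0.2,0.1,1,0,1],[0.1,0,2.5,0,1],[0,0,3,0,1],[0,0,3,0,1],[0,0,3,0,1],[0,0,2,0,1],[0,0,0.9,0,1],[0,0,0.1,0,0],[0,0,0,0,0],[0,0,0,0,0]]'
python3 -m crank '[[0,0,0,0,0],[0,0,0,0,0],[0,0,0,0,0],[0,0,0,0,0],[0,0,0,0,0],[0,0,0,0,0],[0,0,0,0,0],[0,0,0,0,0]]'
python3 go.py .561 -.268 .254
```

```text
t: 18.38
position: [0.4712, 0.2531, 0.086]
tcp_rot: [0.563, 0.826, 0.001, 0.0]
force: [-0.1, -0.6, 0.2]
width: 0.0778
finger_force: 0.0
t: 19.05
position: [0.4706, 0.2532, 0.0852]
tcp_rot: [0.563, 0.827, 0.0, 0.0]
force: [-0.2, -0.7, 3.0]
width: 0.0355
finger_force: 25.0
shift cm [-51.8  -10.71 -16.88] yaw 21.52 pos [0.4706 0.2532 0.0852] t 19.05 w 0.03550894846046799 tilt 0.01 F [-0.2 -0.7  3. ] grip 24.99937266111374
```

```bash
python3 -m crank '[[0,0,-1,0,0],[0,0,-2,0,0],[0,0,-3,0,0],[0,0,-3,0,0],[0,0,-3,0,0],[0,0,-2.5,0,0],[-1.5,-0.3,-1.5,0,0],[-3,-0.62,-1,0,0],[-3.5,-0.72,0,0,0],[-3.5,-0.72,0,0,0]]'
python3 -m crank '[[-3.5,-0.72,0,0,0],[-3.5,-0.72,0,0,0],[-3.5,-0.72,0,0,0],[-3.5,-0.72,0,0,0],[-3.5,-0.72,0,0,0],[-3.5,-0.72,0,0,0],[-3.5,-0.72,0,0,0],[-3.5,-0.72,0,0,0],[-3.5,-0.72,0,0,0],[-3.5,-0.72,0,0,0]]' >/dev/null
python3 -m crank '[[-3,-0.62,0,0,0],[-1.5,-0.35,0,0,0],[-0.8,-0.17,0,0,0],[0,0,0,0,0],[0,0,0,0,0]]'
python3 go.py .561 -.268 .0842
```

```text
t: 19.88
position: [0.4907, 0.1369, 0.2565]
tcp_rot: [0.562, 0.827, 0.001, 0.001]
force: [1.2, -0.0, -1.0]
width: 0.0358
finger_force: 25.0
t: 21.13
position: [0.5609, -0.2662, 0.2552]
tcp_rot: [0.562, 0.827, 0.0, -0.0]
force: [1.0, 1.1, -1.2]
width: 0.0356
finger_force: 25.0
shift cm [-0.19 -0.06 17.1 ] yaw 21.59 pos [ 0.5609 -0.2662  0.2552] t 21.1333 w 0.03558688826696674 tilt 0.07 F [ 1.   1.1 -1.2] grip 24.997911751270294
```

```bash
python3 -m crank '[[-0.15,0,1,0,0],[0,0,2.5,0,0],[0,0,3,0,0],[0,0,3,0,0],[0,0,3,0,0],[0,0,2.2,0,0],[0,0,1.2,0,0],[0,0,0.6,0,0],[0,0,0.3,0,0],[0,0,0.15,0,0]]'
python3 -m crank '[[0,0,0.1,0,0],[0,0,0.05,0,0],[0,0,0,0,0],[0,0,0,0,1],[0,0,0,0,1],[0,0,0,0,1],[0,0,0,0,1],[0,0,0,0,1]]'
python3 -m crank '[[0,0,-0.5,0,1],[0,0,-1.5,0,1],[0,0,-2.5,0,1],[0,0,-3,0,1],[0,0,-3,0,1],[0,0,-3,0,1],[0,0,-2,0,1],[0,0,0,0,1],[0,0,0,0,1]]'
python3 go.py .439 .335 .24
```

```text
t: 21.97
position: [0.5622, -0.2688, 0.0861]
tcp_rot: [0.562, 0.827, 0.0, 0.0]
force: [-0.8, 0.1, -0.7]
width: 0.0353
finger_force: 25.0
t: 22.63
position: [0.5617, -0.2694, 0.0842]
tcp_rot: [0.563, 0.827, 0.0, 0.0]
force: [0.5, -0.4, -0.1]
width: 0.0646
finger_force: 0.0
t: 23.38
position: [0.562, -0.2696, 0.2405]
tcp_rot: [0.563, 0.827, 0.0, 0.001]
force: [0.6, -0.2, -0.4]
width: 0.0928
finger_force: 0.0
shift cm [ 6.076e+01  1.072e+01 -5.000e-02] yaw 21.5 pos [ 0.562  -0.2696  0.2405] t 23.3833 w 0.09280386098147124 tilt 0.14 F [ 0.6 -0.2 -0.4] grip 0.0
```

```bash
python3 -m crank '[[2,0.35,0,0,1],[3.8,0.67,0,0,1],[3.8,0.67,0,0,1],[3.8,0.67,0,0,1],[3.8,0.67,0,0,1],[3.8,0.67,0,0,1],[3.8,0.67,0,0,1],[3.8,0.67,0,0,1],[3.8,0.67,0,0,1],[3.8,0.67,0,0,1]]' >/dev/null
python3 -m crank '[[3.8,0.67,0,0,1],[3.8,0.67,0,0,1],[3.8,0.67,0,0,1],[3.8,0.67,0,0,1],[3.8,0.67,0,0,1],[3,0.5,0,0,1],[1.6,0.3,0,0,1],[1,0.17,0,0,1],[0,0,0,0,1],[0,0,0,0,1]]' >/dev/null
python3 go.py .439 .335 .094
python3 - <<'E'
from h import *
c=cam("wrist"); im=c["color"].astype(int)
m=(im[...,1]>120)&(im[...,1]-im[...,0]>70)
n,l,st,ce=cv2.connectedComponentsWithStats(m.astype(np.uint8))
for i in range(1,n):
    if st[i,4]>100: print(st[i],ce[i].round(1),atz(c,ce[i],.127).round(4))
print(proj(c,(.439,.335,.127)).round(1))
E
```

```text
shift cm [ 0.02  0.14 14.42] yaw 21.53 pos [0.438  0.3345 0.2382] t 25.05 w 0.09275291572043426 tilt 0.12 F [ 0.2 -0.6  0.2] grip 0.0
[492  15  16  29 136] [499.9  29.4] [0.5437 0.5356 0.127 ]
[318  64  34  35 914] [334.3  81.4] [0.4361 0.4486 0.127 ]
[305  80  30  34 480] [316.3 100.5] [0.4283 0.4294 0.127 ]
[274 193  23   8 108] [284.5 196.5] [0.4337 0.3447 0.127 ]
[271 208  29  15 313] [285.3 214. ] [0.4402 0.3301 0.127 ]
[286.1 208.5]
```

The cap spans (271–300, 193–223), centred at (285.5,208), which matches the prediction. The look-alike is about 10 cm away along the row, clear of the gripper.

```bash
python3 -m crank '[[0,0.1,1,0,1],[0,0,2.5,0,1],[0,0,3,0,1],[0,0,3,0,1],[0,0,2.5,0,1],[0,0,1.5,0,1],[0,0,0.8,0,1],[0,0,0.1,0,0],[0,0,0,0,0],[0,0,0,0,0]]'
python3 -m crank '[[0,0,0,0,0],[0,0,0,0,0],[0,0,0,0,0],[0,0,0,0,0],[0,0,0,0,0],[0,0,0,0,0],[0,0,0,0,0],[0,0,0,0,0]]'
python3 go.py .567 -.354 .264
```

```text
t: 25.93
position: [0.4396, 0.3359, 0.0959]
tcp_rot: [0.563, 0.827, 0.001, 0.0]
force: [-0.3, -0.1, 0.4]
width: 0.0774
finger_force: 0.0
t: 26.6
position: [0.4391, 0.3359, 0.0951]
tcp_rot: [0.563, 0.827, 0.0, 0.0]
force: [-0.2, -0.0, 1.8]
width: 0.0294
finger_force: 25.0
shift cm [-68.87 -13.41 -16.89] yaw 21.51 pos [0.4391 0.3359 0.0951] t 26.6 w 0.02942566613187261 tilt 0.0 F [-0.2 -0.   1.8] grip 25.000166594982147
```

```bash
python3 -m crank '[[0,0,-1,0,0],[0,0,-2,0,0],[0,0,-3,0,0],[0,0,-3,0,0],[0,0,-3,0,0],[0,0,-2.5,0,0],[-1.5,-0.3,-1.5,0,0],[-3,-0.58,-1,0,0],[-3.5,-0.68,0,0,0],[-3.5,-0.68,0,0,0]]'
python3 -m crank '[[-3.7,-0.72,0,0,0],[-3.7,-0.72,0,0,0],[-3.7,-0.72,0,0,0],[-3.7,-0.72,0,0,0],[-3.7,-0.72,0,0,0],[-3.7,-0.72,0,0,0],[-3.7,-0.72,0,0,0],[-3.7,-0.72,0,0,0],[-3.7,-0.72,0,0,0],[-3.7,-0.72,0,0,0]]' >/dev/null
python3 -m crank '[[-3.7,-0.72,0,0,0],[-3.7,-0.72,0,0,0],[-3.7,-0.72,0,0,0],[-3.7,-0.72,0,0,0],[-3,-0.58,0,0,0],[-1.7,-0.33,0,0,0],[-0.9,-0.17,0,0,0],[0,0,0,0,0],[0,0,0,0,0]]'
python3 go.py .567 -.354 .0941
```

```text
t: 27.43
position: [0.4602, 0.22, 0.2664]
tcp_rot: [0.562, 0.827, 0.001, 0.0]
force: [0.2, -0.3, -2.4]
width: 0.0297
finger_force: 25.0
t: 29.02
position: [0.567, -0.3529, 0.2651]
tcp_rot: [0.562, 0.827, 0.0, -0.0]
force: [-0.2, 0.4, -2.1]
width: 0.0296
finger_force: 25.0
shift cm [-0.12 -0.04 17.1 ] yaw 21.55 pos [ 0.567  -0.3529  0.2651] t 29.0167 w 0.02955968232897227 tilt 0.07 F [-0.2  0.4 -2.1] grip 24.999870657920837
```

```bash
python3 -m crank '[[-0.1,0,1,0,0],[0,0,2.5,0,0],[0,0,3,0,0],[0,0,3,0,0],[0,0,3,0,0],[0,0,2.2,0,0],[0,0,1.2,0,0],[0,0,0.6,0,0],[0,0,0.3,0,0],[0,0,0.15,0,0]]'
python3 -m crank '[[0,0,0.1,0,0],[0,0,0.05,0,0],[0,0,0,0,0],[0,0,0,0,1],[0,0,0,0,1],[0,0,0,0,1],[0,0,0,0,1],[0,0,0,0,1]]'
python3 -m crank '[[0,0,-0.5,0,1],[0,0,-1.5,0,1],[0,0,-2.5,0,1],[0,0,-3,0,1],[0,0,-3,0,1],[0,0,-3,0,1],[0,0,-2,0,1],[-3,0,-1,0,1],[-3,0,0,0,1],[-3,0,0,0,1]]'
python3 -m crank '[[-3,0,0,0,1],[-3,0,0,0,1],[-3,0,0,0,1],[-2,0,0,0,1],[0,0,0,0,1],[0,0,0,0,1]]'
python3 - <<'E'
from h import *
C=[]
for n,b in(("top",(150,220,300,450)),("scene",(170,270,300,470))):
    c=cam(n); C.append(cv2.resize(c["color"][b[0]:b[1],b[2]:b[3]],(700,280 if n=="scene" else 300),interpolation=cv2.INTER_CUBIC))
th=np.radians(4); t=cam("top")
for k,y,z in(("tall",.129,.156),("wide",.043,.141),("short",-.043,.111),("slim",-.129,.126)):
    p=proj(t,(.558-np.sin(th)*y,-.225+np.cos(th)*y,z)); print(k,((p-[300,150])*[700/150,300/70]).round())
cv2.imwrite("pics/end.png",np.vstack(C)[...,::-1])
E
```

```text
t: 29.85
position: [0.5681, -0.3548, 0.0962]
tcp_rot: [0.562, 0.827, 0.0, 0.0]
force: [-0.0, -0.7, -1.5]
width: 0.0294
finger_force: 25.0
t: 30.52
position: [0.5676, -0.3552, 0.0943]
tcp_rot: [0.563, 0.827, 0.0, 0.0]
force: [-0.0, 0.2, -0.4]
width: 0.0579
finger_force: 0.0
t: 31.35
position: [0.6012, -0.44, 0.2615]
tcp_rot: [0.562, 0.827, -0.0, 0.001]
force: [-0.7, -0.2, -0.4]
width: 0.0933
finger_force: 0.0
t: 31.85
position: [0.6405, -0.5417, 0.2583]
tcp_rot: [0.563, 0.826, 0.0, -0.0]
force: [-0.8, -0.1, -0.4]
width: 0.0928
finger_force: 0.0
tall [154. 121.]
wide [306. 113.]
short [449. 109.]
slim [610.  93.]
```

View pics/end.png

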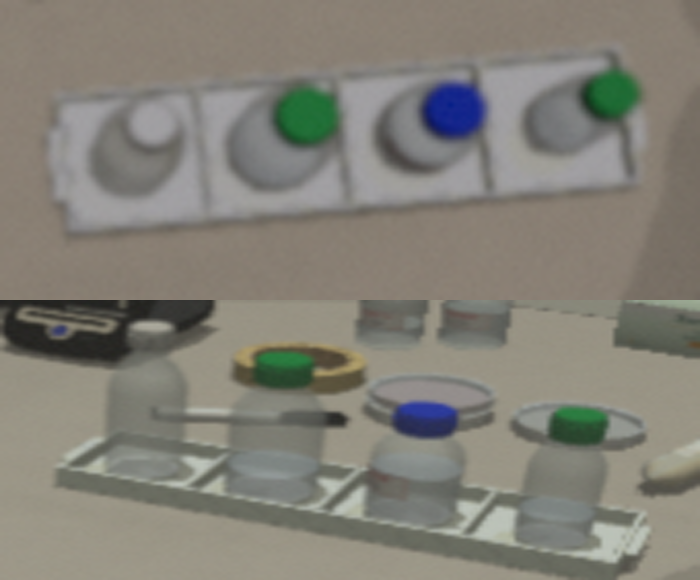

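All four bottles stand upright in the carrier in the order tall, wide, short, slim. The cap centres (154,123), (306,115), (454,110) and (610,94) match the predictions, and the arm is clear, so I'm handing in.

```bash
python3 -c "
from h import *
print(workorder.close_job())"
```

```text
the job is handed in; nothing more can be done
None
```

I moved all four bottles into the carrier in reverse order (left to right: tall, wide, short, slim), and the final pictures show them upright and centred; I handed the job in at about 32 s, but it returned no verdict.

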